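# Close-pack seven canisters in a round tin

## Task

Pack the two canisters from the sloping cradle into the round tin with the other five, so that all seven stand upright on its floor, one in the middle and six round it. One canister in the tin stands astride two places: close it up to make room. Set the canisters down rather than dropping them, and leave the candle, the glass and the cup where they stand.

Things in the scene. Friction and masses are not known exactly. Their poses are not given: they have to be found in the camera images.
- tin: Open round metal tin, fixed to the worktop. Inner diameter 194 mm, wall 3 mm, rim 45 mm above the worktop, floor 5 mm thick. Origin: centre of its underside, on the worktop; z up. Seven canisters just fit on its floor close-packed, one in the middle and six round it, with about 3 mm between neighbours. To its right a wall cabinet hangs 0.5 m above the worktop, beyond x = 0.5 and y below -0.04.
- cradle: Wooden cradle, fixed, 226 mm wide along its y, 125 mm deep along its x, 95 mm high. Two canisters, 110 mm apart along y, lie loosely in open V troughs that lean 35 degrees from vertical, tops towards its -x (roughly to the robot). The troughs reach 56 mm up their sides; lift them out along their own axis. Origin: centre of the underside; z up.
- canister_0: Metal canister 60 mm in diameter, 74 mm high (lowest 4 mm: 55 mm foot), lid fixed shut; wooden knob on top, 25 mm in diameter, 74 to 106 mm above the underside. Loose, 0.10 to 0.21 kg. Origin: centre of underside; z: axis towards the knob. Starts upright in the tin: of canisters 0 to 4 (which is which varies), one is in the middle, three side by side round it, one astride two of the last three places.
- canister_1: Metal canister 60 mm in diameter, 74 mm high (lowest 4 mm: 55 mm foot), lid fixed shut; wooden knob on top, 25 mm in diameter, 74 to 106 mm above the underside. Loose, 0.10 to 0.21 kg. Origin: centre of underside; z: axis towards the knob. Starts upright in the tin: of canisters 0 to 4 (which is which varies), one is in the middle, three side by side round it, one astride two of the last three places.
- canister_2: Metal canister 60 mm in diameter, 74 mm high (lowest 4 mm: 55 mm foot), lid fixed shut; wooden knob on top, 25 mm in diameter, 74 to 106 mm above the underside. Loose, 0.10 to 0.21 kg. Origin: centre of underside; z: axis towards the knob. Starts upright in the tin: of canisters 0 to 4 (which is which varies), one is in the middle, three side by side round it, one astride two of the last three places.
- canister_3: Metal canister 60 mm in diameter, 74 mm high (lowest 4 mm: 55 mm foot), lid fixed shut; wooden knob on top, 25 mm in diameter, 74 to 106 mm above the underside. Loose, 0.10 to 0.21 kg. Origin: centre of underside; z: axis towards the knob. Starts upright in the tin: of canisters 0 to 4 (which is which varies), one is in the middle, three side by side round it, one astride two of the last three places.
- canister_4: Metal canister 60 mm in diameter, 74 mm high (lowest 4 mm: 55 mm foot), lid fixed shut; wooden knob on top, 25 mm in diameter, 74 to 106 mm above the underside. Loose, 0.10 to 0.21 kg. Origin: centre of underside; z: axis towards the knob. Starts upright in the tin: of canisters 0 to 4 (which is which varies), one is in the middle, three side by side round it, one astride two of the last three places.
- canister_5: Metal canister 60 mm in diameter, 74 mm high (lowest 4 mm: 55 mm foot), lid fixed shut; wooden knob on top, 25 mm in diameter, 74 to 106 mm above the underside. Loose, 0.10 to 0.21 kg. Origin: centre of underside; z: axis towards the knob. Starts in the cradle at its +y place, leaning 35 degrees, knob upwards and towards the robot.
- canister_6: Metal canister 60 mm in diameter, 74 mm high (lowest 4 mm: 55 mm foot), lid fixed shut; wooden knob on top, 25 mm in diameter, 74 to 106 mm above the underside. Loose, 0.10 to 0.21 kg. Origin: centre of underside; z: axis towards the knob. Starts in the cradle at its -y place, leaning 35 degrees, knob upwards and towards the robot.
- candle_jar: Bystander: white candle in a glass with a wooden lid, 69 mm in diameter, 80 mm high. Origin: centre of the underside.
- tumbler: Bystander: clear drinking glass, 79 mm in diameter, 90 mm high. Origin: centre of the underside.
- espresso_cup: Bystander: small white cup with a handle, 62 x 86 mm, 50 mm high. Origin: centre of the underside.
Things that resemble listed ones, but are neither listed nor needed, are in the scene too. Leave any green, orange or pink look-alike of the canister_1 alone.

How it is judged:
By the outcome, as a careful person would: the job done as asked, in the order asked, and still so for the second after the job is handed in, with the robot touching nothing.
It also fails if it takes over 67 s, if anything falls off the work surface, if the arm or the gripper's body presses on something with over 40 N, if the wrist force passes 120 N, or if a joint passes its speed limit or range.

## Robot

A 6-joint arm with a two-finger parallel gripper is mounted at the origin on a cart in front of the work surface, level with it; the furniture and walls round the work are solid. World frame = base frame: x ahead of the robot, y to its left, z up, the work surface at z = 0. Lengths are in m, angles in rad, forces in N, time in s.
With the tool pointing down it reaches from about 0.3 to 1 m from the base axis. Payload 5.1 kg.
Tool frame: the origin (TCP) lies midway between the tips of the shut fingers; the grasp point (between the pads) lies 19 mm behind it; z points along the fingers, y is the line along which they close (so a half turn about z gives the same grasp; the last joint's range is limited). The gripper opens to 95 mm and grips with 3 to 60 N. Pads are 20 mm wide; open, the fingers measure 119 mm over their backs; the gripper's body (75 mm by 180 mm) begins 59 mm behind the grasp point.
Start: joints at [-1.258, 0.124, 1.65, -0, 1.367, -0.083], TCP at [0.251, -0.6, 0.215] pointing down, gripper open.
Joint ranges: [-2.61, 2.61], [-1.02, 2.33], [0.03, 2.71], [-1.35, 4.49], [0.32, 2.68], [-2.91, 2.91]. Speed limits (rad/s): [2.57, 2.57, 3.14, 3.14, 3.14, 3.14].

## Interface

Orientations are given as a unit quaternion [x, y, z, w].
In Python, from station import get_state, cams, bot gives the robot as it stands.
- The arm moves only by the tool carry_out, never from a script. Its argument "motion" is a list of rows, each a list of 3 entries, a list of its own where there are three numbers: the shift along the tool's x, y, z normalised to -1 to 1, where 1 is 0.5 m, then the turn, a rotation vector about the tool's x, y, z normalised to -1 to 1, where 1 is 90 degrees, then the finger opening in mm, from 0 to 95.1. In form: [[[tx, ty, tz], [ax, ay, az], jaw], ...]. A call has 1 to 12 rows; each row is the pose to reach, as a shift and turn from the pose commanded when the call began, along the tool's axes at that moment; what a row does not reach only later rows make up. A row lasts 1/8 s, in which the tool goes at most 62.5 mm and 10.7 degrees, less where a joint would pass 70% of its speed; a pose out of reach is approached as far as the arm can. A call with a number of a shift or a turn outside -1 to 1 is refused whole. A call with a gripper value outside its range is refused whole. The fingers move at their own pace and stop on an object; the grip force is fixed at half the most. Time passes only in rows, so rows that repeat a pose let the fingers close. It gives the time, the measured TCP pose, the force, the opening and the grip force at its end, in the units of the state.
- get_state(): the state, without advancing time (a new reading comes with each control period).
- cams.grab_frame(name): name is "side" or "top" or "wrist"; returns the picture (480x640x3 uint8, blue, green, red); there is no depth.
- cams.camera_params(name): a dict with "mtx" (3x3 intrinsics, pixels), "view" (4x4, takes a point from world to camera coordinates). Camera axes: x right, y down, z forward; pixel columns grow to the right and rows downward; lengths in m; the calibration is good to about 2 mm. A picture is of the moment at which its call begins: read the wrist's pose just before it. camera_params takes no time and is no camera call; for the wrist camera it gives the pose at the moment of the call.
- bot.hand_in(): hands the job in; it is judged then, once.
The state is a dict: "time_s": time; "joint_positions": joint angles; "qvel": joint speeds; "joint_efforts": joint torques, N m; "position": TCP position; "ee_rot": TCP orientation; "force": force on the tool from outside, world axes, zero at the start; "torque": the same for the moment, N m; "gripper_width": finger opening in m; "grip_force": force on a finger pad.
Only numpy, scipy, OpenCV 4.12 (cv2) and the standard library are available. Lean on these libraries where they do the work, as an engineer would, in place of code of your own. Each camera call takes 0.05 s, during which the arm holds its last target. There are 200 camera calls.

## Working session

There is one attempt and no reset: what is moved stays moved. The work goes in short steps, Python scripts to look and compute and a tool call to move; the robot and the scene stay as the last step left them, time stands still between calls to the robot, and variables do not carry over. Pictures are saved under pics/ and viewed, at most 10 in all, crops included, and the job is handed in when it is done.

Besides the shell and the picture viewer there is one more tool, called by a JSON object that holds its "fn" and its "kwargs", one argument or row to a line. carry_out: Moves the arm, as the interface text tells. Scaled input: -1 to 1 covers 0.5 m each way for a shift and 90 degrees each way for a turn. Its arguments: {"type":"object","properties":{"motion":{"type":"array"}},"required":["motion"]}

```bash
mkdir -p pics
python3 - <<'E'
from station import get_state,cams,bot
import cv2,numpy as np
s=get_state();print(s['time_s'],s['position'],s['ee_rot'])
for n in('top','side'):
    f=cams.grab_frame(n);cv2.imwrite(f'pics/{n}0.png',f)
    p=cams.camera_params(n);print(n,np.round(p['mtx'],1).tolist(),np.round(p['view'],3).tolist())
E
```

```text
0.0 [ 0.25037887 -0.59915998  0.21343187] [ 9.80477949e-01  1.96626507e-01 -1.29969774e-04 -9.95278836e-04]
top [[556.1, 0.0, 310.7], [0.0, 556.1, 243.7], [0.0, 0.0, 1.0]] [[0.002, -1.0, 0.005, 0.048], [-0.99, -0.003, -0.141, 0.57], [0.141, -0.005, -0.99, 1.136], [0.0, 0.0, 0.0, 1.0]]
side [[530.3, 0.0, 318.1], [0.0, 530.3, 242.5], [0.0, 0.0, 1.0]] [[-0.981, -0.193, 0.002, 0.547], [-0.112, 0.566, -0.816, 0.089], [0.156, -0.801, -0.577, 1.245], [0.0, 0.0, 0.0, 1.0]]
```

View pics/top0.png

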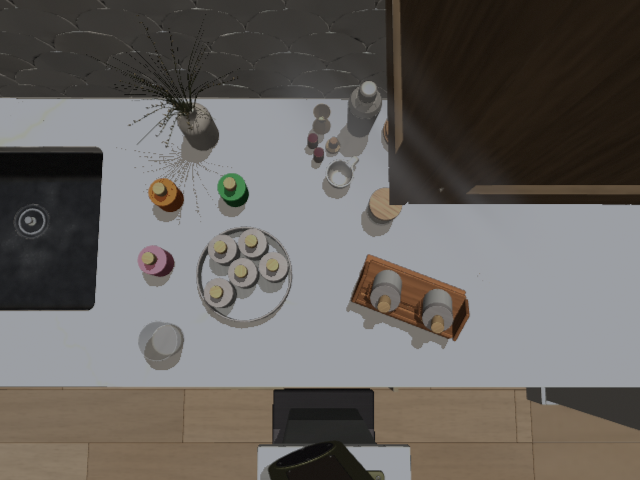

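View pics/side0.png

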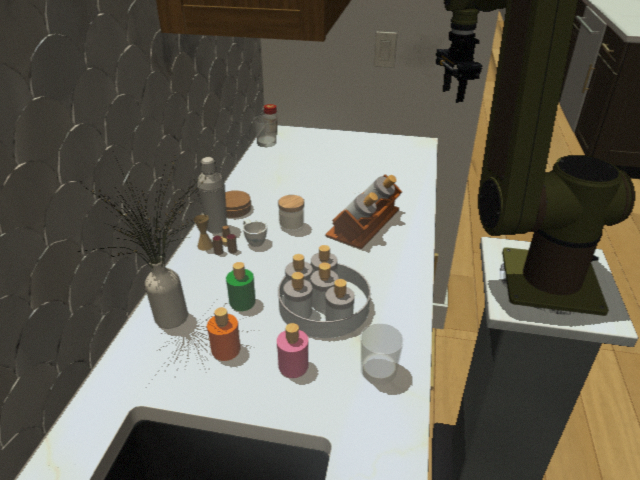

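```bash
cat > h.py <<'E'
import numpy as np,cv2
from scipy.spatial.transform import Rotation as R
from station import get_state,cams,bot
def ray(p,uv):
    V=np.array(p['view']);C=-V[:3,:3].T@V[:3,3]
    return C,V[:3,:3].T@np.linalg.inv(p['mtx'])@[uv[0],uv[1],1]
def atz(p,uv,z):
    C,d=ray(p,uv);return C+d*(z-C[2])/d[2]
def proj(p,X):
    V=np.array(p['view']);c=V[:3,:3]@X+V[:3,3];q=np.array(p['mtx'])@c;return q[:2]/q[2]
def tri(p1,a,p2,b):
    A=[];B=[]
    for p,u in((p1,a),(p2,b)):
        C,d=ray(p,u);d/=np.linalg.norm(d);P=np.eye(3)-np.outer(d,d);A.append(P);B.append(P@C)
    return np.linalg.lstsq(np.vstack(A),np.hstack(B),rcond=None)[0]
def knobs(f,box,lo=(12,80,110),hi=(28,255,255),amin=30):
    m=cv2.inRange(cv2.cvtColor(f,cv2.COLOR_BGR2HSV),lo,hi)
    n,_,st,c=cv2.connectedComponentsWithStats(m)
    return [(c[i].round(1).tolist(),int(st[i,4])) for i in range(1,n) if st[i,4]>amin and box[0]<c[i][0]<box[2] and box[1]<c[i][1]<box[3]]
E
python3 - <<'E'
from h import *
P={n:cams.camera_params(n) for n in('top','side')}
t=cv2.imread('pics/top0.png');s=cv2.imread('pics/side0.png')
for u,a in knobs(t,(140,150,480,340)):print('top',u,a,atz(P['top'],u,.095).round(4))
for u,a in knobs(s,(200,160,420,350)):print('side',u,a,atz(P['side'],u,.095).round(4))
for n,f,c in(('top',t,(383,304)),('top',t,(437,324)),('side',s,(369,200)),('side',s,(389,182))):
    print(n,c,cv2.cvtColor(f,cv2.COLOR_BGR2HSV)[c[1],c[0]])
cv2.imwrite('pics/c1.png',np.vstack([cv2.resize(t[220:340,190:300],(550,0) if 0 else (385,420),interpolation=2),]))
a=cv2.resize(t[225:345,190:300],None,fx=3.5,fy=3.5,interpolation=2);b=cv2.resize(t[250:345,345:480],None,fx=3,fy=3,interpolation=2)
b=cv2.copyMakeBorder(b,0,a.shape[0]-b.shape[0],0,0,0);cv2.imwrite('pics/c1.png',np.hstack([a,b]));print(a.shape,b.shape)
E
```

```text
top [162.6, 191.0] 462 [0.6699 0.352  0.095 ]
top [231.1, 183.3] 31 [0.6865 0.2127 0.095 ]
top [378.8, 213.8] 78 [ 0.624  -0.0888  0.095 ]
top [417.1, 278.7] 883 [ 0.4921 -0.1635  0.095 ]
top [146.5, 259.7] 47 [0.5288 0.3786 0.095 ]
top [414.5, 284.4] 201 [ 0.4807 -0.158   0.095 ]
top [369.0, 278.4] 31 [ 0.4924 -0.0672  0.095 ]
top [412.6, 294.2] 124 [ 0.4611 -0.1537  0.095 ]
top [384.0, 303.9] 161 [ 0.4418 -0.0964  0.095 ]
top [409.2, 300.4] 47 [ 0.4488 -0.1467  0.095 ]
top [405.6, 310.3] 44 [ 0.4293 -0.1391  0.095 ]
top [403.5, 317.4] 50 [ 0.4153 -0.1346  0.095 ]
top [438.8, 326.0] 192 [ 0.3986 -0.2041  0.095 ]
side [389.0, 178.9] 77 [ 0.4081 -0.2474  0.095 ]
side [236.0, 198.4] 340 [ 0.7858 -0.0654  0.095 ]
side [370.6, 196.9] 91 [ 0.4466 -0.1407  0.095 ]
side [290.8, 201.5] 276 [ 0.6437 -0.0779  0.095 ]
side [380.4, 210.8] 41 [ 0.415  -0.0776  0.095 ]
side [345.4, 215.8] 62 [ 0.4968 -0.0377  0.095 ]
side [331.4, 232.3] 64 [0.518  0.0398 0.095 ]
side [202.1, 243.9] 88 [0.797  0.1429 0.095 ]
side [323.9, 248.2] 63 [0.5235 0.1056 0.095 ]
side [298.0, 257.3] 68 [0.5728 0.15   0.095 ]
side [238.0, 267.3] 90 [0.6903 0.2095 0.095 ]
side [324.4, 266.9] 93 [0.5099 0.1723 0.095 ]
side [297.1, 275.4] 86 [0.5606 0.2118 0.095 ]
side [339.9, 282.8] 89 [0.469  0.2183 0.095 ]
side [220.8, 321.8] 407 [0.6699 0.3747 0.095 ]
side [291.9, 327.7] 112 [0.5355 0.364  0.095 ]
top (383, 304) [ 17 103 146]
top (437, 324) [ 17 102 145]
side (369, 200) [ 17 133 100]
side (389, 182) [ 17 136  92]
(420, 385, 3) (420, 405, 3)
```

View pics/c1.png

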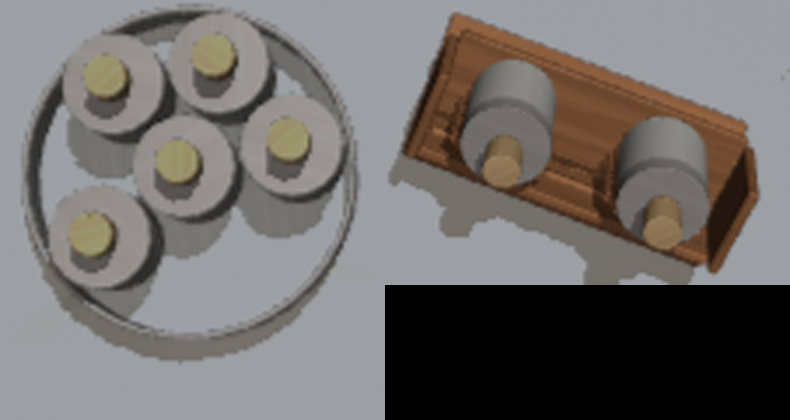

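Run:
```python
from h import *
P={n:cams.camera_params(n) for n in('top','side')};p=P['top']
U=lambda c:(190+(c[0]-.0)/3.5,225+c[1]/3.5)
T=atz(p,U((189.5,172)),.045);print('tin',T.round(4))
for c in((105,77),(213,56),(177,161),(288,140),(92,235)):
    X=atz(p,U(c),.111);d=(X-T)[:2];print(X.round(4),'r',np.hypot(*d).round(4),'ang',np.degrees(np.arctan2(d[1],d[0])).round(1))
side=[(331.4,232.3)]
for a,b in(((384,304.8),(370.6,196.9)),((437.5,324.7),(389,178.9))):
    X=tri(P['top'],a,P['side'],b);print('knob mid',X.round(4),(proj(P['top'],X)-a).round(1),(proj(P['side'],X)-b).round(1))
# cradle top back edge
V=lambda c:(345+(c[0]-385)/3,250+c[1]/3)
for z in(.095,.05):
    e=atz(p,V((745,127)),z)-atz(p,V((455,13)),z);print('edge',e.round(4),np.linalg.norm(e),np.degrees(np.arctan2(e[0],-e[1])))
s=get_state();print(np.degrees(R.from_quat(s['ee_rot']).as_euler('zyx')),R.from_quat(s['ee_rot']).as_matrix().round(3))
w=cams.camera_params('wrist');V=np.array(w['view']);T4=np.eye(4);T4[:3,:3]=R.from_quat(s['ee_rot']).as_matrix();T4[:3,3]=s['position'];print((V@T4).round(3),w['mtx'][0])
```

```text
tin [0.5046 0.1882 0.045 ]
[0.5527 0.2295 0.111 ] r 0.0634 ang 40.6
[0.5649 0.1685 0.111 ] r 0.0635 ang -18.0
[0.5051 0.1878 0.111 ] r 0.0006 ang -41.9
[0.5172 0.1254 0.111 ] r 0.064 ang -78.7
[0.4634 0.2345 0.111 ] r 0.062 ang 131.7
knob mid [ 0.4409 -0.0924  0.1232] [-0.1 -0.9] [0.7 0.1]
knob mid [ 0.4035 -0.1949  0.1232] [-0.1 -1.2] [0.9 0.1]
edge [-0.0758 -0.1919  0.    ] 0.20635387469210284 -21.546295110376875
edge [-0.0789 -0.1997  0.    ] 0.21471958020180734 -21.546295110376853
[-2.26773508e+01 -3.65651716e-02 -1.79896598e+02] [[ 0.923  0.386 -0.001]
 [ 0.386 -0.923  0.002]
 [ 0.    -0.002 -1.   ]]
[[-0.001  1.    -0.    -0.001]
 [-0.962 -0.001 -0.275  0.028]
 [-0.275 -0.     0.962  0.185]
 [ 0.     0.     0.     1.   ]] [336.6590644    0.         317.55922168]
```

{"fn": "carry_out", "kwargs": {
  "motion": [
    [[0.52, -0.69, -0.08], [0, 0, 0], 50],
    [[0.52, -0.69, -0.08], [0, 0, 0], 50],
    [[0.52, -0.69, -0.08], [0, 0, 0], 50],
    [[0.52, -0.69, -0.08], [0, 0, 0], 50],
    [[0.52, -0.69, -0.08], [0, 0, 0], 50],
    [[0.52, -0.69, -0.08], [0, 0, 0], 50],
    [[0.52, -0.69, -0.08], [0, 0, 0], 50],
    [[0.52, -0.69, -0.08], [0, 0, 0], 50],
    [[0.52, -0.69, -0.08], [0, 0, 0], 50],
    [[0.52, -0.69, -0.08], [0, 0, 0], 50]
  ]
}}

```text
time_s: 1.35
position: [0.357, -0.1823, 0.2542]
ee_rot: [0.981, 0.196, -0.0, -0.0]
force: [0.5, -0.8, -0.3]
gripper_width: 0.0499
grip_force: 0.0
```

```bash
cat >> h.py <<'E'
def go(pos,h=None,tilt=0):
    "target pos, heading deg of tool x, tilt deg -> normalised shift, turn from measured pose"
    s=get_state();M=R.from_quat(s['ee_rot']);X=np.array(s['position'])
    sh=M.inv().apply(np.array(pos)-X)/.5
    if h is None:return print('shift',sh.round(4))
    h=np.radians(h);D=np.array([[np.cos(h),np.sin(h),0],[np.sin(h),-np.cos(h),0],[0,0,-1]]).T
    T=R.from_matrix(D)*R.from_euler('y',tilt,degrees=True)
    print('t',s['time_s'],'shift',sh.round(4),'turn',((M.inv()*T).as_rotvec()/(np.pi/2)).round(4),'zdir',T.as_matrix()[:,2].round(3))
E
python3 -c "
from h import *
go((.4634,.2345,.15),22.7)
print(get_state()['joint_positions'])"
```

```text
t 1.35 shift [ 0.5163 -0.6881  0.2084] turn [-0.0004  0.0005 -0.0017] zdir [ 0.  0. -1.]
[-6.05912037e-01 -4.88344975e-01  2.11468179e+00 -2.78842275e-04
  1.51625006e+00  5.71349923e-01]
```

{"fn": "carry_out", "kwargs": {
  "motion": [
    [[0.516, -0.688, 0.1], [0, 0, 0], 50],
    [[0.516, -0.688, 0.1], [0, 0, 0], 50],
    [[0.516, -0.688, 0.1], [0, 0, 0], 50],
    [[0.516, -0.688, 0.1], [0, 0, 0], 50],
    [[0.516, -0.688, 0.1], [0, 0, 0], 50],
    [[0.516, -0.688, 0.1], [0, 0, 0], 50],
    [[0.516, -0.688, 0.1], [0, 0, 0], 50],
    [[0.516, -0.688, 0.1], [0, 0, 0], 50],
    [[0.516, -0.688, 0.1], [0, 0, 0], 50],
    [[0.516, -0.688, 0.1], [0, 0, 0], 50]
  ]
}}

```text
time_s: 2.6
position: [0.4633, 0.2341, 0.2048]
ee_rot: [0.981, 0.195, 0.0, 0.0]
force: [-0.4, 0.2, -0.5]
gripper_width: 0.0499
grip_force: 0.0
```

```bash
python3 -c "
from h import *
p=cams.camera_params('wrist');f=cams.grab_frame('wrist');cv2.imwrite('pics/w1.png',f)
print(get_state()['position'])
for u,a in knobs(f,(0,0,640,480),amin=150):print(u,a,atz(p,u,.111).round(4))
go((.4634,.2345,.083),22.7)"
```

```text
[0.46325446 0.2341647  0.20493673]
[178.3, 90.3] 873 [0.5328 0.3705 0.111 ]
[368.3, 139.8] 740 [0.5542 0.2294 0.111 ]
[447.8, 155.7] 759 [0.5668 0.1687 0.111 ]
[390.5, 217.7] 680 [0.5069 0.188  0.111 ]
[466.7, 232.7] 630 [0.5193 0.1256 0.111 ]
[315.9, 240.0] 596 [0.467 0.236 0.111]
[54.3, 298.9] 2863 [0.333 0.423 0.111]
[100.6, 380.5] 959 [0.2665 0.3683 0.111 ]
[265.5, 379.6] 792 [0.3256 0.228  0.111 ]
[515.9, 474.3] 246 [ 0.3164 -0.0458  0.111 ]
t 2.65 shift [ 0.0004 -0.0006  0.2439] turn [ 0.0001 -0.0003 -0.0019] zdir [ 0.  0. -1.]
```

View pics/w1.png

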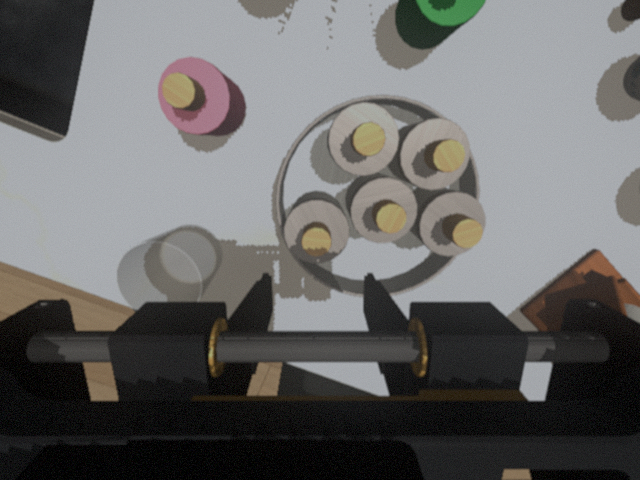

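{"fn": "carry_out", "kwargs": {
  "motion": [
    [[0.004, 0, 0.15], [0, 0, 0], 50],
    [[0.004, 0, 0.2], [0, 0, 0], 50],
    [[0.004, 0, 0.244], [0, 0, 0], 50],
    [[0.004, 0, 0.244], [0, 0, 0], 50],
    [[0.004, 0, 0.244], [0, 0, 0], 50],
    [[0.004, 0, 0.244], [0, 0, 0], 15],
    [[0.004, 0, 0.244], [0, 0, 0], 15],
    [[0.004, 0, 0.244], [0, 0, 0], 15],
    [[0.004, 0, 0.244], [0, 0, 0], 15],
    [[0.004, 0, 0.244], [0, 0, 0], 15],
    [[0.004, 0, 0.244], [0, 0, 0], 15]
  ]
}}

```text
time_s: 4.03
position: [0.4649, 0.2366, 0.0829]
ee_rot: [0.98, 0.197, 0.0, -0.0]
force: [-0.5, 0.6, 1.6]
gripper_width: 0.0245
grip_force: 30.0
```

```bash
python3 -c "
from h import *
import math
a=math.radians(101);go((.5054+.064*math.cos(a),.1881+.064*math.sin(a),.083),22.7)
a=math.radians(116);go((.5054+.064*math.cos(a),.1881+.064*math.sin(a),.083),22.7)"
```

```text
t 4.025 shift [ 0.0633 -0.0047 -0.0002] turn [ 0.     -0.0002 -0.0002] zdir [ 0.  0. -1.]
t 4.025 shift [ 0.03   -0.0071 -0.0002] turn [ 0.     -0.0002 -0.0002] zdir [ 0.  0. -1.]
```

{"fn": "carry_out", "kwargs": {
  "motion": [
    [[0.015, -0.005, 0], [0, 0, 0], 15],
    [[0.03, -0.007, 0], [0, 0, 0], 15],
    [[0.047, -0.007, 0], [0, 0, 0], 15],
    [[0.063, -0.005, 0], [0, 0, 0], 15],
    [[0.063, -0.005, 0], [0, 0, 0], 15],
    [[0.063, -0.005, 0], [0, 0, 0], 15],
    [[0.063, -0.005, 0], [0, 0, 0], 15]
  ]
}}

```text
time_s: 4.9
position: [0.4934, 0.251, 0.0841]
ee_rot: [0.98, 0.197, 0.0, 0.0]
force: [-1.4, -1.8, 7.7]
gripper_width: 0.0247
grip_force: 30.0
```

{"fn": "carry_out", "kwargs": {
  "motion": [
    [[0, 0, 0], [0, 0, 0], 50],
    [[0, 0, 0], [0, 0, 0], 50],
    [[0, 0, 0], [0, 0, 0], 50],
    [[0, 0, -0.1], [0, 0, 0], 50],
    [[0, 0, -0.2], [0, 0, 0], 50],
    [[0, 0, -0.3], [0, 0, 0], 50],
    [[0, 0, -0.4], [0, 0, 0], 50],
    [[0, 0, -0.4], [0, 0, 0], 50],
    [[0, 0, -0.4], [0, 0, 0], 50]
  ]
}}

```text
time_s: 6.02
position: [0.4925, 0.2508, 0.2819]
ee_rot: [0.98, 0.197, -0.0, 0.0]
force: [0.1, -0.1, -0.7]
gripper_width: 0.0501
grip_force: 0.0
```

```bash
python3 -c "
from h import *
p=cams.camera_params('wrist');f=cams.grab_frame('wrist');cv2.imwrite('pics/w2.png',f)
print(get_state()['position'])
for u,a in knobs(f,(0,0,640,480),amin=120):print(u,a,atz(p,u,.111).round(4))
p=cams.camera_params('top');f=cams.grab_frame('top');cv2.imwrite('pics/t2.png',f)
import math
a=np.array([-.5373,.2008,.8192])
for K in((.4409,-.0924,.1232),(.4035,-.1949,.1232)):
  go(np.array(K)+a*.08,-20.5,-35);go(np.array(K)+a*.08,-20.5,35)
"
```

```text
[0.49212154 0.25064831 0.28077149]
[290.2, 18.2] 1434 [0.6554 0.3439 0.111 ]
[434.6, 48.0] 527 [0.6837 0.2149 0.111 ]
[217.7, 139.5] 450 [0.5328 0.3713 0.111 ]
[360.2, 175.7] 407 [0.5545 0.2295 0.111 ]
[420.0, 187.8] 417 [0.5668 0.169  0.111 ]
[637.1, 217.4] 134 [ 0.626  -0.0517  0.111 ]
[377.4, 233.7] 391 [0.5071 0.188  0.111 ]
[435.7, 245.4] 362 [0.5193 0.1257 0.111 ]
[317.5, 244.7] 141 [0.4719 0.2412 0.111 ]
[60.2, 291.2] 5155 [0.3138 0.4817 0.111 ]
[100.4, 380.3] 905 [0.2163 0.4154 0.111 ]
[266.8, 379.6] 876 [0.2938 0.2324 0.111 ]
[516.3, 474.2] 234 [ 0.2825 -0.1206  0.111 ]
t 6.125 shift [-0.4249  0.5308  0.1847] turn [ 0.1472 -0.3678  0.4641] zdir [-0.537  0.201 -0.819]
t 6.125 shift [-0.4249  0.5308  0.1847] turn [-0.1457  0.3724  0.4648] zdir [ 0.537 -0.201 -0.819]
t 6.125 shift [-0.573   0.6911  0.1852] turn [ 0.1472 -0.3678  0.4641] zdir [-0.537  0.201 -0.819]
t 6.125 shift [-0.573   0.6911  0.1852] turn [-0.1457  0.3724  0.4648] zdir [ 0.537 -0.201 -0.819]
```

View pics/w2.png

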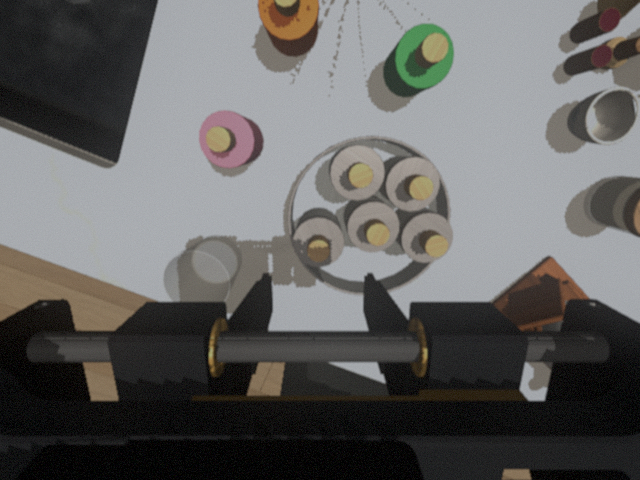

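```bash
python3 -c "
from h import *
f=cv2.imread('pics/w2.png');p=cams.camera_params('wrist')
k=knobs(f,(300,225,335,265),lo=(8,60,40),amin=20);print(k,[atz(p,u,.111).round(4) for u,_ in k])
p=cams.camera_params('top');f=cv2.imread('pics/t2.png')
k=knobs(f,(190,225,300,340),lo=(12,60,60),amin=20);print([(a,atz(p,u,.109).round(4)) for u,a in k])
go((.469,.239,.083),22.7)"
```

```text
[([318.2, 248.7], 466)] [array([0.4675, 0.2386, 0.111 ])]
[(122, array([0.5648, 0.1689, 0.109 ])), (121, array([0.5174, 0.1259, 0.109 ])), (132, array([0.5049, 0.1876, 0.109 ])), (113, array([0.4649, 0.2372, 0.109 ])), (121, array([0.4305, 0.2631, 0.109 ])), (94, array([0.4264, 0.2782, 0.109 ]))]
t 6.125 shift [-0.0498  0.0037  0.3948] turn [-0.0001  0.0024 -0.0002] zdir [ 0.  0. -1.]
```

{"fn": "carry_out", "kwargs": {
  "motion": [
    [[-0.056, 0.004, 0.12], [0, 0, 0], 50],
    [[-0.056, 0.004, 0.24], [0, 0, 0], 50],
    [[-0.056, 0.004, 0.34], [0, 0, 0], 50],
    [[-0.056, 0.004, 0.395], [0, 0, 0], 50],
    [[-0.056, 0.004, 0.395], [0, 0, 0], 50],
    [[-0.056, 0.004, 0.395], [0, 0, 0], 15],
    [[-0.056, 0.004, 0.395], [0, 0, 0], 15],
    [[-0.056, 0.004, 0.395], [0, 0, 0], 15],
    [[-0.056, 0.004, 0.395], [0, 0, 0], 15],
    [[-0.056, 0.004, 0.395], [0, 0, 0], 15],
    [[-0.056, 0.004, 0.387], [0, 0, 0], 15],
    [[-0.056, 0.004, 0.375], [0, 0, 0], 15]
  ]
}}

```text
time_s: 7.62
position: [0.4675, 0.2382, 0.0952]
ee_rot: [0.98, 0.197, -0.0, 0.0]
force: [0.2, -0.8, -1.2]
gripper_width: 0.0241
grip_force: 30.0
```

```bash
python3 -c "
from h import *
s=get_state();print(s['force'])
import math
for t in (116,101):
  a=math.radians(t);go((.5056+.0645*math.cos(a),.1881+.0645*math.sin(a),.093),22.7)"
```

```text
[ 0.17069725 -0.79230182 -1.24008449]
t 7.625 shift [ 0.0241 -0.007   0.0044] turn [-0.      0.0004 -0.0002] zdir [ 0.  0. -1.]
t 7.625 shift [ 0.0577 -0.0046  0.0044] turn [-0.      0.0004 -0.0002] zdir [ 0.  0. -1.]
```

{"fn": "carry_out", "kwargs": {
  "motion": [
    [[0.012, -0.005, 0], [0, 0, 0], 15],
    [[0.026, -0.008, 0], [0, 0, 0], 15],
    [[0.043, -0.008, 0], [0, 0, 0], 15],
    [[0.06, -0.005, 0], [0, 0, 0], 15],
    [[0.06, -0.005, 0], [0, 0, 0], 15],
    [[0.06, -0.005, 0], [0, 0, 0], 15],
    [[0.06, -0.005, 0.008], [0, 0, 0], 15],
    [[0.06, -0.005, 0.014], [0, 0, 0], 15],
    [[0.06, -0.005, 0.018], [0, 0, 0], 15],
    [[0.06, -0.005, 0.018], [0, 0, 0], 15],
    [[0.06, -0.005, 0.018], [0, 0, 0], 15]
  ]
}}

```text
time_s: 9.0
position: [0.4946, 0.2522, 0.0862]
ee_rot: [0.98, 0.197, 0.0, 0.0]
force: [0.1, -0.2, -1.4]
gripper_width: 0.0247
grip_force: 30.0
```

```bash
python3 -c "
from h import *
f=cams.grab_frame('side');cv2.imwrite('pics/s3.png',cv2.resize(f[180:350,240:410],None,fx=3,fy=3,interpolation=2))"
```

```text
(no output)
```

View pics/s3.png

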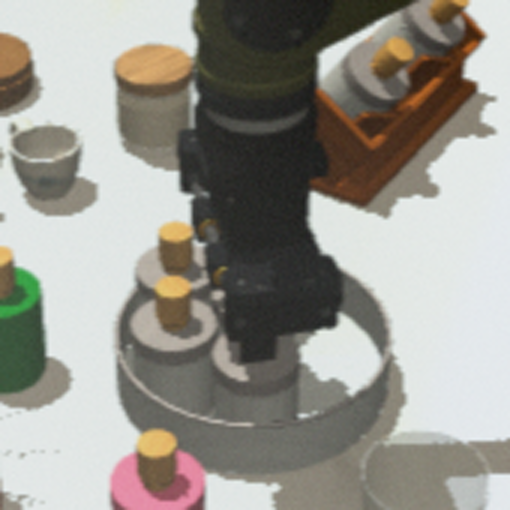

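{"fn": "carry_out", "kwargs": {
  "motion": [
    [[0, 0, 0.002], [0, 0, 0], 15],
    [[0, 0, 0.004], [0, 0, 0], 15],
    [[0, 0, 0.006], [0, 0, 0], 15],
    [[0, 0, 0.006], [0, 0, 0], 15]
  ]
}}

```text
time_s: 9.55
position: [0.4952, 0.2526, 0.0851]
ee_rot: [0.98, 0.197, 0.001, -0.0]
force: [-2.9, -0.4, 7.4]
gripper_width: 0.0245
grip_force: 30.0
```

{"fn": "carry_out", "kwargs": {
  "motion": [
    [[0, 0, 0.002], [0, 0, 0], 50],
    [[0, 0, 0.002], [0, 0, 0], 50],
    [[0, 0, 0.002], [0, 0, 0], 50],
    [[0, 0, -0.1], [0, 0, 0], 50],
    [[0, 0, -0.2], [0, 0, 0], 50],
    [[0, 0, -0.3], [0, 0, 0], 50],
    [[0, 0, -0.39], [0, 0, 0], 50],
    [[0, 0, -0.39], [0, 0, 0], 50],
    [[0, 0, -0.39], [0, 0, 0], 50]
  ]
}}

```text
time_s: 10.68
position: [0.4942, 0.252, 0.2772]
ee_rot: [0.98, 0.197, -0.001, 0.0]
force: [-0.0, -0.1, -0.3]
gripper_width: 0.05
grip_force: 0.0
```

```bash
python3 -c "
from h import *
p=cams.camera_params('wrist');f=cams.grab_frame('wrist');cv2.imwrite('pics/w3.png',f)
for u,a in knobs(f,(280,100,480,300),lo=(8,60,40),amin=120):
  X=atz(p,u,.111);d=(X-[.5070,.188,0])[:2];print(u,a,X.round(4),np.hypot(*d).round(4),np.degrees(np.arctan2(d[1],d[0])).round(1))
a=np.array([-.5373,.2008,.8192])
K=np.array((.4409,-.0924,.1232));go(K+a*.1,-20.5,35)
"
```

```text
[360.8, 177.4] 500 [0.5549 0.2301 0.111 ] 0.0638 41.3
[421.0, 189.7] 528 [0.567  0.1699 0.111 ] 0.0627 -16.8
[316.6, 224.5] 482 [0.4943 0.252  0.111 ] 0.0653 101.2
[377.6, 235.4] 512 [0.5079 0.1895 0.111 ] 0.0017 57.9
[435.8, 246.5] 519 [0.5205 0.1283 0.111 ] 0.0612 -77.3
t 10.725 shift [-0.4462  0.516   0.1435] turn [-0.1458  0.3719  0.4647] zdir [ 0.537 -0.201 -0.819]
```

{"fn": "carry_out", "kwargs": {
  "motion": [
    [[-0.446, 0.516, 0.0], [0, 0, 0.2], 60],
    [[-0.446, 0.516, 0.0], [0, 0, 0.4], 60],
    [[-0.446, 0.516, 0.0], [-0.06, 0.16, 0.465], 60],
    [[-0.446, 0.516, 0.1], [-0.1, 0.25, 0.465], 60],
    [[-0.446, 0.516, 0.144], [-0.146, 0.372, 0.465], 60],
    [[-0.446, 0.516, 0.144], [-0.146, 0.372, 0.465], 60],
    [[-0.446, 0.516, 0.144], [-0.146, 0.372, 0.465], 60],
    [[-0.446, 0.516, 0.144], [-0.146, 0.372, 0.465], 60],
    [[-0.446, 0.516, 0.144], [-0.146, 0.372, 0.465], 60],
    [[-0.446, 0.516, 0.144], [-0.146, 0.372, 0.465], 60],
    [[-0.446, 0.516, 0.144], [-0.146, 0.372, 0.465], 60],
    [[-0.446, 0.516, 0.144], [-0.146, 0.372, 0.465], 60]
  ]
}}

```text
time_s: 12.22
position: [0.3914, -0.0718, 0.2068]
ee_rot: [0.938, -0.17, 0.297, 0.053]
force: [-0.5, 0.1, 0.2]
gripper_width: 0.06
grip_force: 0.0
```

```bash
python3 -c "
from h import *
p=cams.camera_params('wrist');f=cams.grab_frame('wrist');cv2.imwrite('pics/w4.png',f)
s=get_state();print(s['joint_positions'])
print(R.from_quat(s['ee_rot']).as_matrix().round(3).tolist())
a=np.array([-.5373,.2008,.8192])
for K in((.4409,-.0924,.1232),(.4035,-.1949,.1232)):
  print(proj(p,np.array(K)),proj(p,np.array(K)+a*.016),proj(p,np.array(K)-a*.016))
go(np.array((.4409,-.0924,.1232))-a*.012,-20.5,35)
"
```

```text
[-0.28784121 -1.02356673  2.54649005 -0.04634155  1.00822741  1.65393134]
[[0.766, -0.351, 0.538], [-0.288, -0.937, -0.2], [0.575, -0.001, -0.818]]
[319.31253636 248.54090838] [319.40421404 254.45820156] [319.23038164 243.2382706 ]
[449.95361588 247.42341714] [457.61154291 253.27183245] [443.09065086 242.18212017]
t 12.275 shift [-0.0078  0.0039  0.222 ] turn [-0.0006 -0.0007 -0.0007] zdir [ 0.537 -0.201 -0.819]
```

View pics/w4.png

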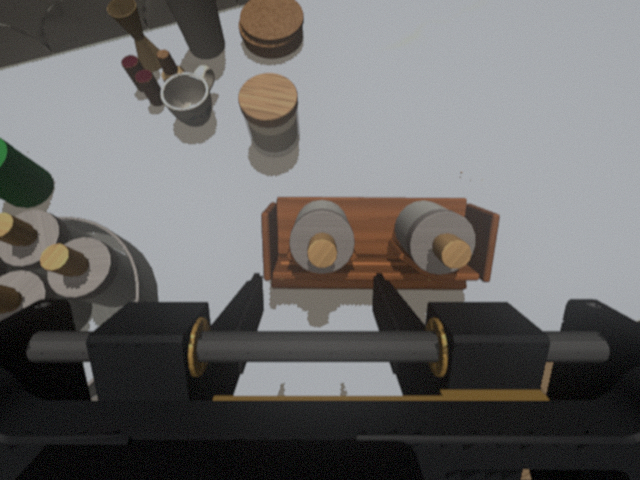

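{"fn": "carry_out", "kwargs": {
  "motion": [
    [[-0.008, 0.006, 0.08], [0, 0, 0], 60],
    [[-0.008, 0.006, 0.15], [0, 0, 0], 60],
    [[-0.008, 0.006, 0.2], [0, 0, 0], 60],
    [[-0.008, 0.006, 0.222], [0, 0, 0], 60],
    [[-0.008, 0.006, 0.222], [0, 0, 0], 60],
    [[-0.008, 0.006, 0.222], [0, 0, 0], 60]
  ]
}}

```text
time_s: 13.02
position: [0.4469, -0.096, 0.1135]
ee_rot: [0.938, -0.17, 0.297, 0.053]
force: [0.6, 0.4, 0.6]
gripper_width: 0.0601
grip_force: 0.0
```

```bash
python3 -c "
from h import *
s=get_state();print(s['joint_positions'],s['force'])
a=np.array([-.5373,.2008,.8192])
go(np.array((.4409,-.0924,.1232))-a*.012,-20.5,35)
f=cams.grab_frame('wrist');g=cams.grab_frame('side');cv2.imwrite('pics/w5.png',np.hstack([f[180:480,160:480],cv2.resize(g[130:230,330:430],(300,300),interpolation=2)]))
"
```

```text
[-0.31306014 -0.68625605  2.55516405 -0.04077056  0.66119591  1.64112462] [0.63297145 0.35858582 0.5900477 ]
t 13.025 shift [-0.0001 -0.0026  0.0002] turn [-0.0004 -0.0009 -0.001 ] zdir [ 0.537 -0.201 -0.819]
```

View pics/w5.png

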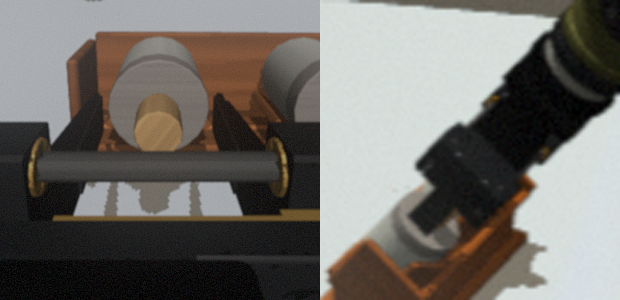

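{"fn": "carry_out", "kwargs": {
  "motion": [
    [[0, 0, 0], [0, 0, 0], 15],
    [[0, 0, 0], [0, 0, 0], 15],
    [[0, 0, 0], [0, 0, 0], 15],
    [[0, 0, 0], [0, 0, 0], 15],
    [[0, 0, 0], [0, 0, 0], 15],
    [[0, 0, -0.02], [0, 0, 0], 15],
    [[0, 0, -0.05], [0, 0, 0], 15],
    [[0, 0, -0.08], [0, 0, 0], 15],
    [[0, 0, -0.11], [0, 0, 0], 15],
    [[0, 0, -0.14], [0, 0, 0], 15],
    [[0, 0, -0.14], [0, 0, 0], 15]
  ]
}}

```text
time_s: 14.5
position: [0.4091, -0.0818, 0.1715]
ee_rot: [0.938, -0.17, 0.298, 0.053]
force: [0.2, 0.2, -1.1]
gripper_width: 0.0243
grip_force: 30.0
```

```bash
python3 -c "
from h import *
s=get_state();print(s['joint_positions'],s['force'])
X=s['position'];go(X+np.array([.02,0,.06]),0,0)
import math
for t in(161,221):
  a=math.radians(t);print((.5062+.0645*math.cos(a),.1883+.0645*math.sin(a)))
"
```

```text
[-0.30573859 -0.92825385  2.56703256 -0.03723599  0.88972365  1.63832424] [ 0.16950079  0.23298305 -1.05333548]
t 14.5 shift [ 0.0997 -0.0142 -0.0765] turn [ 0.069  -0.3868 -0.2213] zdir [ 0.  0. -1.]
(0.44521405187384405, 0.2092991459624866)
(0.45752123207563117, 0.14598419263011228)
```

{"fn": "carry_out", "kwargs": {
  "motion": [
    [[0.05, -0.007, -0.05], [0, 0, 0], 15],
    [[0.1, -0.014, -0.076], [0, 0, 0], 15],
    [[0.1, -0.014, -0.076], [0.018, -0.1, -0.055], 15],
    [[0.1, -0.014, -0.076], [0.035, -0.195, -0.11], 15],
    [[0.1, -0.014, -0.076], [0.052, -0.29, -0.165], 15],
    [[0.1, -0.014, -0.076], [0.069, -0.387, -0.221], 15],
    [[0.1, -0.014, -0.076], [0.069, -0.387, -0.221], 15],
    [[0.1, -0.014, -0.076], [0.069, -0.387, -0.221], 15],
    [[0.1, -0.014, -0.076], [0.069, -0.387, -0.221], 15]
  ]
}}

```text
time_s: 15.62
position: [0.4286, -0.0819, 0.23]
ee_rot: [1.0, -0.001, -0.0, -0.0]
force: [0.4, 0.5, -1.1]
gripper_width: 0.0245
grip_force: 30.0
```

```bash
python3 -c "
from h import *
s=get_state();print(s['joint_positions'],s['force'])
go((.4452,.2093,.2),0,0)
"
```

```text
[-3.11909392e-01 -3.83497497e-01  2.08265569e+00  7.72917261e-06
  1.44338332e+00  1.26005912e+00] [ 0.41395025  0.46093877 -1.1353916 ]
t 15.625 shift [ 0.0325 -0.5824  0.0602] turn [-0.0002  0.0006 -0.0007] zdir [ 0.  0. -1.]
```

{"fn": "carry_out", "kwargs": {
  "motion": [
    [[0.005, -0.06, 0.0], [0, 0, 0], 15],
    [[0.01, -0.15, 0.0], [0, 0, 0], 15],
    [[0.015, -0.24, 0.02], [0, 0, 0], 15],
    [[0.02, -0.33, 0.03], [0, 0, 0], 15],
    [[0.025, -0.42, 0.03], [0, 0, 0], 15],
    [[0.03, -0.5, 0.03], [0, 0, 0], 15],
    [[0.032, -0.56, 0.03], [0, 0, 0], 15],
    [[0.032, -0.582, 0.03], [0, 0, 0], 15],
    [[0.032, -0.582, 0.03], [0, 0, 0], 15],
    [[0.032, -0.582, 0.03], [0, 0, 0], 15]
  ]
}}

```text
time_s: 16.88
position: [0.4454, 0.2079, 0.2154]
ee_rot: [1.0, -0.001, -0.001, -0.0]
force: [-0.2, -0.1, -1.5]
gripper_width: 0.0244
grip_force: 30.0
```

```bash
python3 -c "
from h import *
g=cams.grab_frame('side');cv2.imwrite('pics/s5.png',g);f=cams.grab_frame('wrist')
cv2.imwrite('pics/s5.png',np.hstack([cv2.resize(g[130:330,250:420],None,fx=2.4,fy=2.4,interpolation=2),f[0:480,200:580]]))
go((.4452,.2093,.2),0,0)
P=cams.camera_params('side')
for z in(.05+.078,): pass
s=get_state();X=s['position'];
for h in(-.078,-.004,.0,.028):print(h,proj(P,X+[0,0,h]).round(1), proj(cams.camera_params('wrist'),X+[0,0,h]).round(1))
"
```

```text
t 16.975 shift [-0.0007 -0.0028  0.0305] turn [-0.0004  0.0014 -0.0013] zdir [ 0.  0. -1.]
-0.078 [352.7 264.8] [316.6 250.9]
-0.004 [354.2 234.5] [316.2 290.8]
0.0 [354.3 232.8] [316.1 293.9]
0.028 [354.9 220.6] [315.9 319.2]
```

View pics/s5.png

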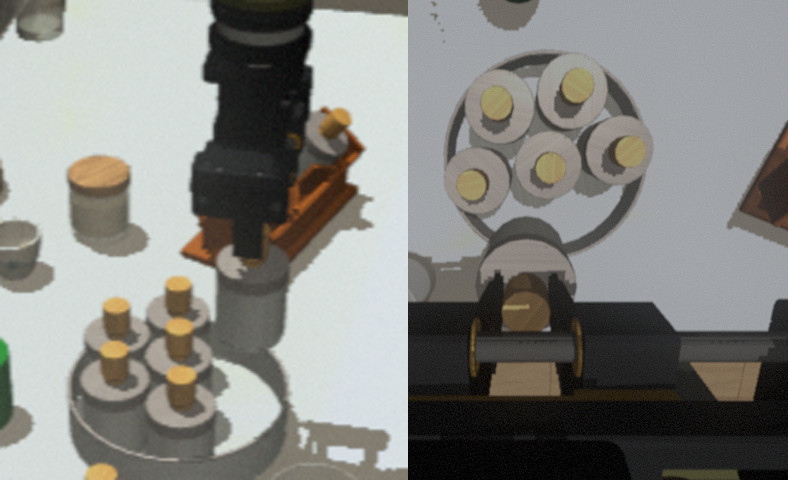

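{"fn": "carry_out", "kwargs": {
  "motion": [
    [[0.001, -0.003, 0.04], [0, 0, 0], 15],
    [[0.001, -0.003, 0.09], [0, 0, 0], 15],
    [[0.001, -0.003, 0.14], [0, 0, 0], 15],
    [[0.001, -0.003, 0.17], [0, 0, 0], 15],
    [[0.001, -0.003, 0.2], [0, 0, 0], 15],
    [[0.001, -0.003, 0.22], [0, 0, 0], 15],
    [[0.001, -0.003, 0.235], [0, 0, 0], 15],
    [[0.001, -0.003, 0.245], [0, 0, 0], 15],
    [[0.001, -0.003, 0.25], [0, 0, 0], 15],
    [[0.001, -0.003, 0.25], [0, 0, 0], 15],
    [[0.001, -0.003, 0.25], [0, 0, 0], 15]
  ]
}}

```text
time_s: 18.35
position: [0.4475, 0.2104, 0.0913]
ee_rot: [1.0, -0.0, 0.001, -0.0]
force: [5.4, -2.4, 3.7]
gripper_width: 0.0246
grip_force: 30.0
```

{"fn": "carry_out", "kwargs": {
  "motion": [
    [[0.005, 0.001, -0.006], [0, 0, 0], 15],
    [[0.009, 0.003, -0.006], [0, 0, 0], 15],
    [[0.009, 0.003, -0.006], [0, 0, 0], 15],
    [[0.009, 0.003, 0], [0, 0, 0], 15],
    [[0.009, 0.003, 0.004], [0, 0, 0], 15],
    [[0.009, 0.003, 0.004], [0, 0, 0], 15]
  ]
}}

```text
time_s: 19.1
position: [0.4501, 0.209, 0.089]
ee_rot: [1.0, -0.0, -0.002, -0.0]
force: [-2.4, -1.2, 6.3]
gripper_width: 0.0245
grip_force: 30.0
```

```bash
python3 -c "
from h import *
print(get_state()['force'])
p=cams.camera_params('wrist');f=cams.grab_frame('wrist');cv2.imwrite('pics/w6.png',f)
g=cams.grab_frame('side');cv2.imwrite('pics/w6.png',np.hstack([cv2.resize(g[190:340,250:400],(450,450),interpolation=2),f[30:480,170:500]]))"
```

```text
[-2.38977302 -1.22840773  6.29760332]
```

View pics/w6.png

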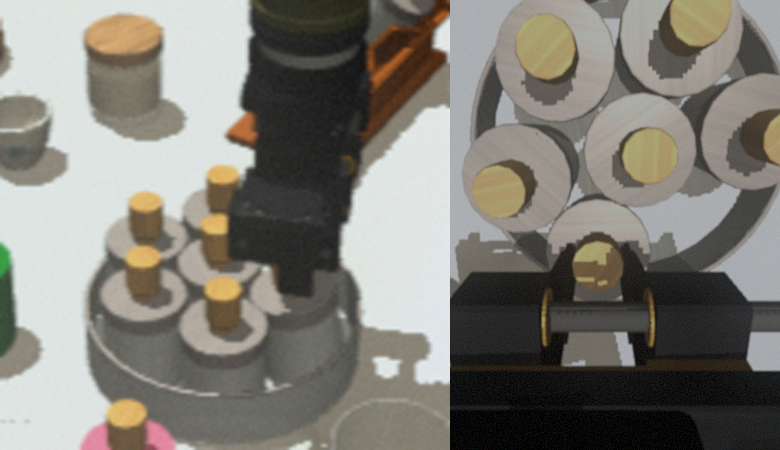

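{"fn": "carry_out", "kwargs": {
  "motion": [
    [[-0.002, 0, 0], [0, 0, 0], 15],
    [[-0.002, 0, 0], [0, 0, 0], 15],
    [[-0.002, 0, 0.004], [0, 0, 0], 15],
    [[-0.002, 0, 0.004], [0, 0, 0], 15]
  ]
}}

```text
time_s: 19.7
position: [0.4503, 0.2092, 0.0889]
ee_rot: [1.0, -0.0, -0.0, -0.0]
force: [-5.0, -1.4, 13.2]
gripper_width: 0.0246
grip_force: 30.0
```

{"fn": "carry_out", "kwargs": {
  "motion": [
    [[0, 0, -0.005], [0, 0, 0], 15],
    [[0, 0, -0.005], [0, 0, 0], 40],
    [[0, 0, -0.005], [0, 0, 0], 50],
    [[0, 0, -0.005], [0, 0, 0], 50],
    [[0, 0, -0.1], [0, 0, 0], 50],
    [[0, 0, -0.2], [0, 0, 0], 50],
    [[0, 0, -0.3], [0, 0, 0], 50],
    [[0, 0, -0.39], [0, 0, 0], 50],
    [[0, 0, -0.39], [0, 0, 0], 50],
    [[0, 0, -0.39], [0, 0, 0], 50]
  ]
}}

```text
time_s: 20.95
position: [0.4494, 0.2087, 0.2803]
ee_rot: [1.0, -0.0, -0.002, -0.0]
force: [-0.6, 0.4, -0.6]
gripper_width: 0.0502
grip_force: 0.0
```

```bash
cat >> h.py <<'E'
def tin(f,p,c=(.507,.188)):
    for u,a in knobs(f,(0,0,640,480),lo=(8,60,40),amin=60):
        X=atz(p,u,.111);d=(X-[*c,0])[:2]
        if np.hypot(*d)<.09:print(np.round(u),a,X.round(4),np.hypot(*d).round(4),np.degrees(np.arctan2(d[1],d[0])).round(1))
E
python3 -c "
from h import *
for n in('wrist','top'):
  p=cams.camera_params(n);print(n);tin(cams.grab_frame(n),p)
a=np.array([-.5373,.2008,.8192])
K=np.array((.4035,-.1949,.1232));go(K+a*.07,-20.5,35)
"
```

```text
wrist
[359. 102.] 554 [0.5661 0.1687 0.111 ] 0.0622 -18.1
[295. 116.] 539 [0.5543 0.229  0.111 ] 0.0626 40.9
[402. 154.] 528 [0.5192 0.1257 0.111 ] 0.0635 -78.9
[338. 167.] 503 [0.5066 0.1874 0.111 ] 0.0007 -120.7
[275. 181.] 507 [0.4937 0.2503 0.111 ] 0.0637 102.0
[318. 228.] 478 [0.4447 0.2075 0.111 ] 0.0653 162.6
top
[251. 241.] 126 [0.5643 0.1684 0.111 ] 0.0606 -18.8
[221. 247.] 105 [0.5531 0.2269 0.111 ] 0.0604 40.2
[216. 279.] 281 [0.4884 0.2357 0.111 ] 0.0512 111.3
[272. 265.] 122 [0.5172 0.1256 0.111 ] 0.0633 -80.8
t 21.05 shift [-0.1643  0.7787  0.1981] turn [-0.0686  0.3884  0.2206] zdir [ 0.537 -0.201 -0.819]
```

{"fn": "carry_out", "kwargs": {
  "motion": [
    [[-0.05, 0.1, 0.0], [0, 0, 0], 60],
    [[-0.1, 0.22, 0.0], [0, 0, 0.1], 60],
    [[-0.13, 0.34, 0.0], [-0.02, 0.1, 0.2], 60],
    [[-0.15, 0.46, 0.02], [-0.04, 0.2, 0.22], 60],
    [[-0.165, 0.58, 0.05], [-0.05, 0.3, 0.22], 60],
    [[-0.165, 0.7, 0.09], [-0.069, 0.388, 0.221], 60],
    [[-0.165, 0.778, 0.15], [-0.069, 0.388, 0.221], 60],
    [[-0.165, 0.778, 0.21], [-0.069, 0.388, 0.221], 60],
    [[-0.165, 0.778, 0.21], [-0.069, 0.388, 0.221], 60],
    [[-0.165, 0.778, 0.21], [-0.069, 0.388, 0.221], 60],
    [[-0.165, 0.778, 0.21], [-0.069, 0.388, 0.221], 60]
  ]
}}

```text
time_s: 22.42
position: [0.3676, -0.1797, 0.1781]
ee_rot: [0.938, -0.169, 0.298, 0.053]
force: [-0.4, -1.0, 0.1]
gripper_width: 0.06
grip_force: 0.0
```

```bash
python3 -c "
from h import *
p=cams.camera_params('wrist');f=cams.grab_frame('wrist')
s=get_state();print(s['joint_positions'],s['force'])
a=np.array([-.5373,.2008,.8192]);K=np.array((.403,-.1947,.1155))
print(knobs(f,(200,150,440,290),lo=(14,60,90),hi=(20,150,255),amin=200))
for h in(-.016,0,.016):print(proj(p,K+a*h))
go(K-a*.012,-20.5,35)
print(knobs(cv2.imread('pics/w4.png'),(280,200,500,280),lo=(14,60,90),hi=(20,150,255),amin=200))
"
```

```text
[-0.74741259 -0.98088468  2.57759049  0.26824067  0.98296978  1.09527942] [ 0.2640126  -0.35569347 -0.84207379]
[([323.0, 259.5], 1112)]
[319.00758832 252.9603248 ]
[319.079385   259.29779044]
[319.16036825 266.44615082]
t 22.475 shift [-0.0096  0.0035  0.1705] turn [-0.0009 -0.0029  0.0004] zdir [ 0.537 -0.201 -0.819]
[([321.7, 250.3], 855), ([453.4, 250.4], 913)]
```

{"fn": "carry_out", "kwargs": {
  "motion": [
    [[-0.01, 0.009, 0.06], [0, 0, 0], 60],
    [[-0.01, 0.009, 0.11], [0, 0, 0], 60],
    [[-0.01, 0.009, 0.15], [0, 0, 0], 60],
    [[-0.01, 0.009, 0.17], [0, 0, 0], 60],
    [[-0.01, 0.009, 0.17], [0, 0, 0], 60],
    [[-0.01, 0.009, 0.17], [0, 0, 0], 60],
    [[-0.01, 0.009, 0.17], [0, 0, 0], 15],
    [[-0.01, 0.009, 0.17], [0, 0, 0], 15],
    [[-0.01, 0.009, 0.17], [0, 0, 0], 15],
    [[-0.01, 0.009, 0.17], [0, 0, 0], 15],
    [[-0.01, 0.009, 0.17], [0, 0, 0], 15]
  ]
}}

```text
time_s: 23.85
position: [0.4072, -0.1999, 0.1039]
ee_rot: [0.938, -0.17, 0.297, 0.053]
force: [-0.2, 1.4, 0.7]
gripper_width: 0.0244
grip_force: 30.0
```

```bash
python3 -c "
from h import *
s=get_state();print(s['joint_positions'],s['force'])
a=np.array([-.5373,.2008,.8192]);K=np.array((.403,-.1947,.1155));go(K-a*.012,-20.5,35)
"
```

```text
[-0.70315477 -0.69204363  2.57512727  0.30983984  0.69766924  1.04589286] [-0.17523331  1.40379601  0.70542924]
t 23.85 shift [ 0.0038 -0.0068 -0.0016] turn [-0.0007 -0.0016 -0.0012] zdir [ 0.537 -0.201 -0.819]
```

{"fn": "carry_out", "kwargs": {
  "motion": [
    [[0, 0, -0.02], [0, 0, 0], 15],
    [[0, 0, -0.045], [0, 0, 0], 15],
    [[0, 0, -0.07], [0, 0, 0], 15],
    [[0, 0, -0.095], [0, 0, 0], 15],
    [[0, 0, -0.12], [0, 0, 0], 15],
    [[0, 0, -0.13], [0, 0, 0], 15],
    [[0, 0, -0.13], [0, 0, 0], 15]
  ]
}}

```text
time_s: 24.72
position: [0.372, -0.187, 0.1568]
ee_rot: [0.938, -0.17, 0.297, 0.053]
force: [-0.6, -0.5, -1.2]
gripper_width: 0.0245
grip_force: 30.0
```

```bash
python3 -c "
from h import *
s=get_state();print(s['joint_positions'],s['force'])
X=s['position'];go(X+np.array([.03,0,.08]),0,0)
"
```

```text
[-0.75518141 -0.93019482  2.59186939  0.28349604  0.92420809  1.0680331 ] [-0.57798158 -0.4530748  -1.1914035 ]
t 24.725 shift [ 0.138  -0.0213 -0.0985] turn [ 0.0692 -0.3863 -0.2215] zdir [ 0.  0. -1.]
```

{"fn": "carry_out", "kwargs": {
  "motion": [
    [[0.045, 0, -0.065], [0, 0, 0], 15],
    [[0.092, 0, -0.131], [0, 0, 0], 15],
    [[0.138, -0.021, -0.098], [0.018, -0.1, -0.055], 15],
    [[0.138, -0.021, -0.098], [0.035, -0.195, -0.11], 15],
    [[0.138, -0.021, -0.098], [0.052, -0.29, -0.165], 15],
    [[0.138, -0.021, -0.098], [0.069, -0.386, -0.221], 15],
    [[0.138, -0.021, -0.098], [0.069, -0.386, -0.221], 15],
    [[0.138, -0.021, -0.098], [0.069, -0.386, -0.221], 15],
    [[0.138, -0.021, -0.098], [0.069, -0.386, -0.221], 15]
  ]
}}

```text
time_s: 25.85
position: [0.4014, -0.1869, 0.2366]
ee_rot: [1.0, -0.001, 0.001, 0.0]
force: [-0.5, 0.6, -0.4]
gripper_width: 0.0247
grip_force: 30.0
```

```bash
python3 -c "
from h import *
s=get_state();print(s['joint_positions'],s['force'])
go((.4575,.146,.22),0,0)
p=cams.camera_params('wrist');f=cams.grab_frame('wrist')
print(knobs(f,(250,200,400,345),lo=(8,60,40),amin=200));X=get_state()['position']
for h in(.004,.028):print(proj(p,X+[0,0,h]))
"
```

```text
[-5.57551219e-01 -3.72302579e-01  2.06365183e+00  7.70447782e-04
  1.44841057e+00  1.01474173e+00] [-0.4844906   0.56809769 -0.44835694]
t 25.85 shift [ 0.111  -0.666   0.0332] turn [ 0.0002 -0.0012 -0.001 ] zdir [ 0.  0. -1.]
[([317.7, 302.9], 2762)]
[316.19324864 297.11039853]
[316.01864059 319.14840996]
```

```bash
python3 -c "
from h import *
p=cams.camera_params('wrist');f=cams.grab_frame('wrist');X=np.array(get_state()['position'])
s5=cv2.imread('pics/s5.png')
for nm,c in(('s5',s5[:,408+112:408+122]),('now',f[:,312:322])):
  print(nm,[(r,int(c[r:r+4].mean()),int(cv2.cvtColor(c[r:r+4],cv2.COLOR_BGR2HSV)[...,1].mean())) for r in range(180,345,4)])
print('s5 pred lid far',proj(p,X+[.0244,0,-.010]),'now pred at 0 offset',proj(p,X+[.03,0,-.004]),'body bottom far',proj(p,X+[.03,0,-.078]))
"
```

```text
s5 [(180, 137, 22), (184, 131, 22), (188, 120, 20), (192, 111, 16), (196, 111, 16), (200, 113, 14), (204, 143, 8), (208, 162, 9), (212, 159, 8), (216, 97, 11), (220, 81, 14), (224, 81, 15), (228, 81, 15), (232, 70, 16), (236, 75, 19), (240, 134, 22), (244, 134, 22), (248, 136, 22), (252, 134, 23), (256, 135, 23), (260, 132, 23), (264, 137, 23), (268, 128, 23), (272, 66, 64), (276, 60, 89), (280, 61, 93), (284, 61, 96), (288, 55, 91), (292, 78, 106), (296, 80, 109), (300, 78, 111), (304, 111, 104), (308, 84, 110), (312, 75, 112), (316, 75, 114), (320, 75, 114), (324, 73, 115), (328, 62, 108), (332, 34, 41), (336, 52, 23), (340, 53, 23), (344, 67, 16)]
now [(180, 66, 147), (184, 65, 146), (188, 65, 144), (192, 65, 145), (196, 65, 143), (200, 65, 141), (204, 66, 141), (208, 70, 115), (212, 80, 26), (216, 81, 24), (220, 80, 22), (224, 79, 23), (228, 64, 31), (232, 106, 26), (236, 141, 24), (240, 141, 23), (244, 142, 23), (248, 140, 24), (252, 141, 24), (256, 139, 24), (260, 144, 24), (264, 140, 24), (268, 79, 66), (272, 65, 95), (276, 65, 97), (280, 66, 98), (284, 68, 98), (288, 131, 93), (292, 128, 97), (296, 85, 110), (300, 82, 110), (304, 80, 111), (308, 98, 107), (312, 116, 105), (316, 80, 113), (320, 79, 114), (324, 77, 114), (328, 65, 108), (332, 37, 41), (336, 41, 29), (340, 59, 20), (344, 71, 16)]
s5 pred lid far [316.19648795 246.02727436] now pred at 0 offset [316.1267355  239.19013395] body bottom far [316.46192557 212.99688008]
```

{"fn": "carry_out", "kwargs": {
  "motion": [
    [[0.01, -0.06, 0], [0, 0, 0], 15],
    [[0.03, -0.16, 0], [0, 0, 0], 15],
    [[0.05, -0.26, 0], [0, 0, 0], 15],
    [[0.07, -0.36, 0], [0, 0, 0], 15],
    [[0.09, -0.46, 0.0], [0, 0, 0], 15],
    [[0.1, -0.55, 0.02], [0, 0, 0], 15],
    [[0.115, -0.63, 0.03], [0, 0, 0], 15],
    [[0.115, -0.665, 0.03], [0, 0, 0], 15],
    [[0.115, -0.665, 0.03], [0, 0, 0], 15],
    [[0.115, -0.665, 0.03], [0, 0, 0], 15],
    [[0.115, -0.665, 0.03], [0, 0, 0], 15]
  ]
}}

```text
time_s: 27.32
position: [0.46, 0.1443, 0.2221]
ee_rot: [1.0, -0.001, 0.001, -0.0]
force: [1.1, 0.8, -1.0]
gripper_width: 0.0246
grip_force: 30.0
```

```bash
python3 -c "
from h import *
p=cams.camera_params('wrist');f=cams.grab_frame('wrist');tin(f,p)
s=get_state();print(s['force']);go((.459,.1455,.12),0,0)
"
```

```text
[286. 108.] 816 [0.5666 0.1677 0.111 ] 0.0629 -18.8
[211. 124.] 907 [0.5548 0.2272 0.111 ] 0.0619 39.4
[340. 170.] 716 [0.5192 0.125  0.111 ] 0.0642 -79.0
[266. 185.] 754 [0.5071 0.186  0.111 ] 0.002 -86.0
[193. 200.] 834 [0.495  0.2478 0.111 ] 0.061 101.3
[247. 255.] 755 [0.446  0.2053 0.111 ] 0.0634 164.1
[-0.8662642  -0.28050519 -1.04711438]
t 27.375 shift [-0.0022 -0.0022  0.204 ] turn [-0.0001 -0.0007 -0.0015] zdir [ 0.  0. -1.]
```

{"fn": "carry_out", "kwargs": {
  "motion": [
    [[-0.004, -0.001, 0.04], [0, 0, 0], 15],
    [[-0.004, -0.001, 0.08], [0, 0, 0], 15],
    [[-0.004, -0.001, 0.11], [0, 0, 0], 15],
    [[-0.004, -0.001, 0.13], [0, 0, 0], 15],
    [[-0.004, -0.001, 0.145], [0, 0, 0], 15],
    [[-0.004, -0.001, 0.155], [0, 0, 0], 15],
    [[-0.004, -0.001, 0.155], [0, 0, 0], 15]
  ]
}}

```text
time_s: 28.25
position: [0.4579, 0.1459, 0.1442]
ee_rot: [1.0, -0.0, 0.0, -0.0]
force: [0.1, -0.3, -0.8]
gripper_width: 0.0247
grip_force: 30.0
```

{"fn": "carry_out", "kwargs": {
  "motion": [
    [[0, 0, 0.015], [0, 0, 0], 15],
    [[0, 0, 0.03], [0, 0, 0], 15],
    [[0, 0, 0.042], [0, 0, 0], 15],
    [[0, 0, 0.052], [0, 0, 0], 15],
    [[0, 0, 0.052], [0, 0, 0], 15]
  ]
}}

```text
time_s: 28.88
position: [0.4575, 0.1458, 0.1176]
ee_rot: [1.0, -0.0, -0.0, 0.0]
force: [0.4, 0.7, -0.6]
gripper_width: 0.0243
grip_force: 30.0
```

{"fn": "carry_out", "kwargs": {
  "motion": [
    [[0, 0, 0.015], [0, 0, 0], 15],
    [[0, 0, 0.03], [0, 0, 0], 15],
    [[0, 0, 0.042], [0, 0, 0], 15],
    [[0, 0, 0.052], [0, 0, 0], 15],
    [[0, 0, 0.058], [0, 0, 0], 15],
    [[0, 0, 0.058], [0, 0, 0], 15]
  ]
}}

```text
time_s: 29.62
position: [0.4578, 0.1459, 0.089]
ee_rot: [1.0, -0.0, 0.0, -0.0]
force: [0.4, -0.1, -1.1]
gripper_width: 0.0245
grip_force: 30.0
```

{"fn": "carry_out", "kwargs": {
  "motion": [
    [[0, 0, 0.004], [0, 0, 0], 15],
    [[0, 0, 0.007], [0, 0, 0], 15],
    [[0, 0, 0.01], [0, 0, 0], 15],
    [[0, 0, 0.01], [0, 0, 0], 15]
  ]
}}

```text
time_s: 30.12
position: [0.4581, 0.1459, 0.0844]
ee_rot: [1.0, -0.0, 0.0, -0.0]
force: [-0.0, 0.3, -0.6]
gripper_width: 0.0244
grip_force: 30.0
```

{"fn": "carry_out", "kwargs": {
  "motion": [
    [[0, 0, 0.002], [0, 0, 0], 15],
    [[0, 0, 0.004], [0, 0, 0], 15],
    [[0, 0, 0.006], [0, 0, 0], 15],
    [[0, 0, 0.006], [0, 0, 0], 15]
  ]
}}

```text
time_s: 30.62
position: [0.459, 0.1462, 0.0844]
ee_rot: [1.0, -0.0, 0.001, -0.0]
force: [-6.4, -1.5, 15.0]
gripper_width: 0.0247
grip_force: 30.0
```

On the floor; relieve, release, retreat clear.

{"fn": "carry_out", "kwargs": {
  "motion": [
    [[0, 0, 0.001], [0, 0, 0], 15],
    [[0, 0, 0.001], [0, 0, 0], 40],
    [[0, 0, 0.001], [0, 0, 0], 48],
    [[0, 0, 0.001], [0, 0, 0], 48],
    [[0, 0, -0.1], [0, 0, 0], 48],
    [[0, 0, -0.2], [0, 0, 0], 48],
    [[0, 0, -0.3], [0, 0, 0], 48],
    [[0, 0, -0.4], [0, 0, 0], 48],
    [[0, 0, -0.4], [0, 0, 0], 48],
    [[0, 0, -0.4], [0, 0, 0], 48]
  ]
}}

```text
time_s: 31.88
position: [0.4575, 0.1458, 0.2803]
ee_rot: [1.0, -0.0, -0.0, 0.0]
force: [0.0, -0.4, -0.3]
gripper_width: 0.0479
grip_force: 0.0
```

```bash
python3 -c "
from h import *
p=cams.camera_params('wrist');f=cams.grab_frame('wrist');tin(f,p);print(get_state()['time_s'])
"
```

```text
[293. 112.] 546 [0.5665 0.1679 0.111 ] 0.0628 -18.6
[230. 125.] 587 [0.5547 0.2279 0.111 ] 0.0622 39.9
[338. 163.] 496 [0.5191 0.125  0.111 ] 0.0641 -79.1
[276. 176.] 513 [0.5068 0.1863 0.111 ] 0.0017 -96.4
[214. 189.] 549 [0.4944 0.2487 0.111 ] 0.062 101.7
[317. 219.] 487 [0.4629 0.1457 0.111 ] 0.0611 -136.2
[259. 236.] 502 [0.4453 0.2058 0.111 ] 0.0642 163.9
31.925
```

```bash
python3 -c "
from h import *
p=cams.camera_params('wrist');f=cams.grab_frame('wrist');q=cams.camera_params('side');g=cams.grab_frame('side')
S=knobs(g,(260,210,390,320),lo=(8,60,40),amin=40);print(S)
for u,a in knobs(f,(200,100,345,245),lo=(8,60,40),amin=200):
  e=proj(q,atz(p,u,.111)-[0,0,.014]);b=min(S,key=lambda k:np.hypot(*(np.array(k[0])-e)))[0]
  print(e.round(1),b,tri(p,u,q,b).round(4))
"
```

```text
[([365.9, 214.0], 2842), ([324.4, 272.8], 563), ([350.8, 271.6], 380), ([297.6, 271.6], 372)]
[299.1 261.8] [297.6, 271.6] [0.5697 0.1706 0.0717]
[298.1 279.7] [297.6, 271.6] [0.5551 0.2263 0.1172]
[324.2 252.7] [324.4, 272.8] [0.5172 0.121  0.0379]
[324.7 270.3] [324.4, 272.8] [0.506  0.1887 0.0924]
[325. 290.] [324.4, 272.8] [0.4974 0.2414 0.1349]
[348.1 261.3] [350.8, 271.6] [0.455  0.146  0.0705]
[352.3 279.7] [350.8, 271.6] [0.4481 0.2049 0.1174]
```

```bash
python3 -c "
from h import *
p=cams.camera_params('wrist');f=cams.grab_frame('wrist');q=cams.camera_params('side');g=cams.grab_frame('side')
S=knobs(g,(260,210,390,320),lo=(10,95,85),hi=(30,255,255),amin=30);print(S)
for u,a in knobs(f,(200,100,345,245),lo=(8,60,40),amin=200):
  e=proj(q,atz(p,u,.111)-[0,0,.014]);b=min(S,key=lambda k:np.hypot(*(np.array(k[0])-e)))[0]
  print(e.round(1),b,tri(p,u,q,b).round(4))
"
```

```text
[([335.5, 235.0], 136), ([355.5, 242.5], 41), ([324.1, 262.2], 294), ([298.3, 260.9], 123), ([348.3, 261.6], 146), ([297.2, 279.6], 157), ([353.0, 279.7], 171), ([325.0, 290.1], 174)]
[299.  261.8] [298.3, 260.9] [0.5676 0.1686 0.0998]
[298.1 279.8] [297.2, 279.6] [0.5557 0.2307 0.0996]
[324.3 252.8] [324.1, 262.2] [0.5183 0.1229 0.0694]
[324.7 270.4] [324.1, 262.2] [0.5078 0.1856 0.118 ]
[325.  289.9] [325.0, 290.1] [0.4935 0.2522 0.0997]
[348.1 261.4] [348.3, 261.6] [0.4611 0.1461 0.0972]
[352.3 279.7] [353.0, 279.7] [0.4428 0.2081 0.0994]
```

```bash
python3 -c "
from station import bot
print(bot.hand_in())"
```

```text
the job is handed in; nothing more can be done
None
```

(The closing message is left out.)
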